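# Top sample tray onto the balance

## Task

Get the next sample ready for weighing: lift the topmost green tray off the green pile and set it down gently, upright, in the middle of the balance's round steel pan, then let go of it. Leave the green trays underneath stacked where they are, and do not disturb the pile of orange trays.

Things in the scene. Friction and masses are not known exactly. Their poses are not given: they have to be found in the camera images.
- green_top: Topmost of the three piled green trays: open, empty, about 90 g, 100 mm long (x) by 56 mm wide (y), 46 mm tall. Origin: centre of its underside, z up. Lowest 6 mm: a foot sitting loosely in the mouth of the tray below (2 mm play, lifts straight off); then a 4 mm groove; from 10 to 46 mm up, flat upright walls 4 mm thick, to grip across the width. Its rim is 126 mm above the bench, the next rim 40 mm lower.
- green_mid: Middle tray of the green pile, same shape and size as the top one and directly under it, on the third, lowest green tray. To stay where it is. Origin: centre of its underside, about 40 mm above the bench.
- pan (a point): Centre of the top face of the balance's flat, level, rigid steel pan, 130 mm in diameter, 68 mm above the bench. z up; x along the balance, away from its display. The balance is white, 220 x 160 mm, its casing 54 mm high, fixed to the bench; the pan's centre is 30 mm beyond the casing's middle along x.
- orange_top: Upper of two piled orange trays, bystanders of the same shape and size as the green ones. Origin: centre of its underside, 40 mm above the bench; its rim is at 86 mm. Orange pile, green pile and balance stand in any order from left to right, about 0.3 m apart. A white jar (120 mm tall) and a blue tube rack (62 mm) stand behind them, farther from the robot.
Mind the look-alikes: they are no part of the job. Leave any pink look-alike of the green_top alone.

How it is judged:
By the outcome, as a careful person would: the job done as asked, in the order asked, and still so for the second after the job is handed in, with the robot touching nothing.
It also fails if it takes over 42 s, if anything falls off the work surface, if the arm or the gripper's body presses on something with over 40 N, if the wrist force passes 120 N, or if a joint passes its speed limit or range.

## Robot

A 6-joint arm with a two-finger parallel gripper is mounted at the origin on the work surface. World frame = base frame: x ahead of the robot, y to its left, z up, the work surface at z = 0. Lengths are in m, angles in rad, forces in N, time in s.
With the tool pointing down it reaches from about 0.225 to 0.875 m from the base axis. Payload 3.4 kg.
Tool frame: the origin (TCP) lies on the centre line of the jaws, within the pads' length; the fingertips stand 17 mm ahead of it and the grasp point (between the pads) lies 2 mm behind it; z points along the fingers, y is the line along which they close (so a half turn about z gives the same grasp; the last joint's range is limited). The gripper opens to 85 mm and grips with 20 to 120 N. Pads are 22 mm wide; open, the fingers measure 114 mm over their backs; the gripper's body (76 mm by 85 mm) begins 54 mm behind the grasp point. The pads swing forward as they close: fully open they stand 13 mm farther back than shut.
Start: joints at [-1.305, 0.276, 1.505, -0, 1.361, -0.121], TCP at [0.217, -0.533, 0.248] pointing down, gripper open.
Joint ranges: [-2.89, 2.89], [-0.75, 2.08], [0.22, 2.7], [-1.18, 4.32], [0.11, 2.71], [-2.7, 2.7]. Speed limits (rad/s): [2.57, 2.57, 3.14, 3.14, 3.14, 3.14].

## Interface

Orientations are given as a unit quaternion [w, x, y, z].
In Python, from rig import manip gives the robot as it stands.
- The arm moves only by the tool move_arm, never from a script. Its argument "steps" is one flat list of numbers, 7 for each row, row after row: the turn, a rotation vector about the world's x, y, z normalised to -1 to 1, where 1 is 360 degrees, then the shift along the world's x, y, z normalised to -1 to 1, where 1 is 1 m, then the opening, from -1 (shut) to 1 (fully open). A call has exactly 10 rows; each row is the pose to reach, as a shift and turn from the pose commanded when the call began, turning the shorter way round; what a row does not reach only later rows make up. A row lasts 1/10 s, in which the tool goes at most 50 mm and 8.59 degrees, less where a joint would pass 70% of its speed; a pose out of reach is approached as far as the arm can. A call with a number of a shift or a turn outside -1 to 1 is refused whole. A call with a gripper value outside its range is refused whole. The fingers move at their own pace and stop on an object; "squeeze" is the grip in N (left out, the last holds). Time passes only in rows, so rows that repeat a pose let the fingers close, or fill a call up. It gives the time, the measured TCP pose, the force, the opening and the grip force at its end, in the units of the state.
- manip.get_state(): the state, without advancing time (a new reading comes with each control period).
- manip.get_image(name): name is "side" or "top" or "wrist"; returns a dict with "pixels" (420x560x3 uint8, blue, green, red), "fx", "fy", "cx", "cy" (pixels), "D" ([k1, k2, p1, p2, k3] as OpenCV has them; the pictures are not rectified), "R" (3x3) and "t" (3): a world point X has camera coordinates R X + t. Camera axes: x right, y down, z forward; pixel columns grow to the right and rows downward; lengths in m; the calibration is good to about 2 mm. A picture is of the moment at which its call begins. There is no depth.
- manip.sign_off(): hands the job in; it is judged then, once.
The state is a dict: "clock": time; "qpos": joint angles; "qd": joint speeds; "effort": joint torques, N m; "position": TCP position; "ee_rot": TCP orientation; "contact_force": force on the tool from outside, world axes, zero at the start; "moment": the same for the moment, N m; "width": finger opening in m; "gripper_force": force on a finger pad.
Only numpy, scipy, OpenCV 4.12 (cv2) and the standard library are available. Lean on these libraries where they do the work, as an engineer would, in place of code of your own. Each camera call takes 0.05 s, during which the arm holds its last target. There are 200 camera calls.

## Working session

There is one attempt and no reset: what is moved stays moved. The work goes in short steps, Python scripts to look and compute and a tool call to move; the robot and the scene stay as the last step left them, time stands still between calls to the robot, and variables do not carry over. Pictures are saved under pics/ and viewed, at most 10 in all, crops included, and the job is handed in when it is done.

Besides the shell and the picture viewer there is one more tool, called after ">>>" by a JSON object that holds its "name" and its "arguments". move_arm: Moves the arm, as the interface text tells. Scaled input: -1 to 1 covers 1 m each way for a shift and 360 degrees each way for a turn. Its arguments: {"type":"object","properties":{"steps":{"type":"array"},"squeeze":{"type":"number"}},"required":["steps"]}

```bash
mkdir -p pics; cat > h.py <<'E'
import numpy as np, cv2
from rig import manip
def cam(n,save=None):
    c=manip.get_image(n)
    c['K']=np.array([[c['fx'],0,c['cx']],[0,c['fy'],c['cy']],[0,0,1.]])
    c['D']=np.array(c['D'],float);c['R']=np.array(c['R']);c['t']=np.array(c['t'])
    if save: cv2.imwrite('pics/'+save,np.array(c['pixels']))
    return c
def onplane(c,uv,z):
    p=cv2.undistortPoints(np.array(uv,float).reshape(-1,1,2),c['K'],c['D']).reshape(-1,2)
    d=np.c_[p,np.ones(len(p))]@c['R']; o=-c['R'].T@c['t']
    return o+d*((z-o[2])/d[:,2])[:,None]
def proj(c,X):
    return cv2.projectPoints(np.array(X,float).reshape(-1,1,3),cv2.Rodrigues(c['R'])[0],c['t'],c['K'],c['D'])[0].reshape(-1,2)
E
python3 - <<'E'
from h import *
a=cam('top','top1.png');b=cam('side','side1.png')
for c in(a,b): print(-c['R'].T@c['t'],c['R'][2])
s=manip.get_state();print(s['clock'],s['position'],s['ee_rot'],s['width'])
E
```

```text
[0.36787133 0.02915522 0.8763456 ] [ 0.12900395 -0.00288382 -0.99163989]
[0.04504681 0.90759805 0.9044968 ] [ 0.32488654 -0.68543782 -0.65163159]
0.1 [ 0.21680084 -0.53209324  0.24753531] [-8.10746007e-04  9.81357206e-01  1.92190986e-01 -4.07635811e-05] 0.08548233353122679
```

View pics/top1.png

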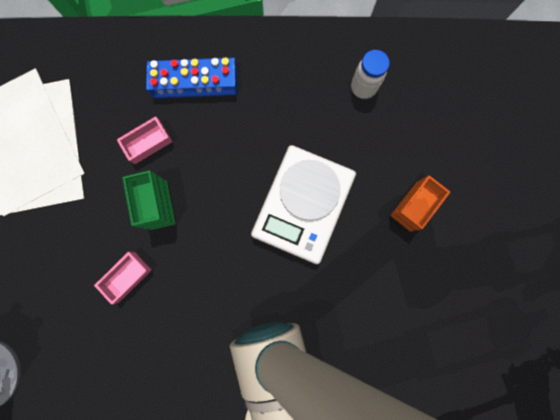

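View pics/side1.png

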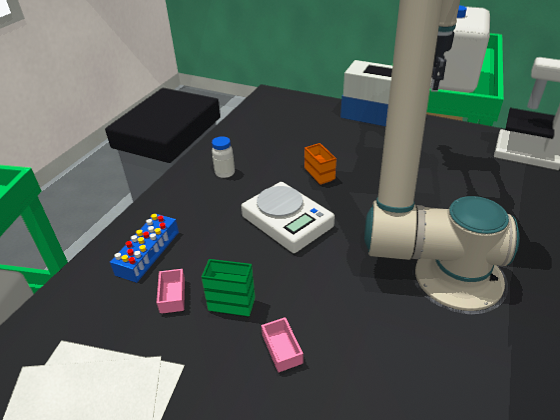

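The top view shows one green pile at (148,200), pink look-alikes at (145,140) and (122,278), the balance with its pan at (310,190), and the orange pile at (420,204). Only the green pile is three trays high and green, so it fits the description. I'll confirm it in a crop and measure.

```bash
python3 - <<'E'
from h import *
a=cam('top');p=np.array(a['pixels'])
k=5;g=cv2.resize(p[155:245,105:195],None,fx=6,fy=6,interpolation=cv2.INTER_CUBIC)
cv2.imwrite('pics/crop.png',g)
# pan: bright gray low-sat; ellipse fit through edge
gray=cv2.cvtColor(p,cv2.COLOR_BGR2GRAY)
r=gray[145:235,265:355]
m=((r>120)&(r<215)).astype(np.uint8)
m=cv2.morphologyEx(m,cv2.MORPH_OPEN,np.ones((5,5)))
c=max(cv2.findContours(m,0,2)[0],key=cv2.contourArea)
e=cv2.fitEllipse(cv2.convexHull(c));print(e)
print('pan',onplane(a,[e[0][0]+265,e[0][1]+145],.068), 'dia', np.array(e[1]))
print(onplane(a,[[310,190],[280,190],[341,190]],.068))
E
```

```text
Traceback (most recent call last):
ValueError: max() iterable argument is empty
```

View pics/crop.png

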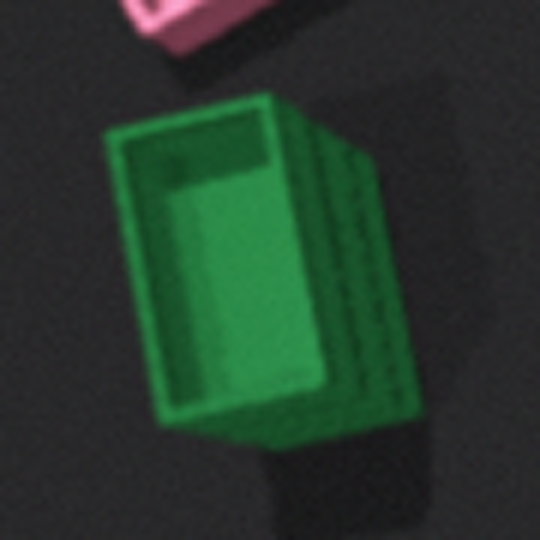

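The crop confirms the green pile, with the top tray's rim corners at crop pixels (105,132), (271,94), (327,388) and (160,425).

```bash
python3 - <<'E'
from h import *
a=cam('top');p=np.array(a['pixels'])
uv=np.array([[105,132],[271,94],[327,388],[160,425]])/6+[105-.4,155-.4]
X=onplane(a,uv,.126);print(X.round(4));print('ctr',X.mean(0),'len',np.linalg.norm(X[[0,1,2,3]]-X[[1,2,3,0]],axis=1))
d=(X[0]+X[1]-X[2]-X[3]);print('yaw long',np.degrees(np.arctan2(d[1],d[0])))
g=cv2.GaussianBlur(cv2.cvtColor(p,cv2.COLOR_BGR2GRAY),(3,3),0);print(g[190,250:365:3])
# radial edge: last gray px before white casing ; model fit by proj circle
gx,gy=cv2.Sobel(g,5,1,0),cv2.Sobel(g,5,0,1);G=np.hypot(gx,gy).astype(np.float32)
from scipy.optimize import differential_evolution as DE
th=np.linspace(0,2*np.pi,180)
def f(v):
    q=proj(a,np.c_[v[0]+.065*np.cos(th),v[1]+.065*np.sin(th),0*th+.068]).astype(np.float32)
    return -np.minimum(cv2.remap(G,q[None,:,0],q[None,:,1],1),60).mean()
o=onplane(a,[310,190],.068)[0]
r=DE(f,[(o[0]-.02,o[0]+.02),(o[1]-.02,o[1]+.02)],seed=0);print('pan',r.x,r.fun,proj(a,[*r.x,.068]))
# balance axis from white casing
m=((g>150)).astype(np.uint8);m[:, :240]=0;m[:,365:]=0;m[:140]=0;m[270:]=0
c=max(cv2.findContours(m,0,2)[0],key=cv2.contourArea);b=cv2.boxPoints(cv2.minAreaRect(c));print(b)
B=onplane(a,b,.054);print(B,np.linalg.norm(B[0]-B[1]),np.linalg.norm(B[2]-B[1]))
s=manip.get_state();print(s['clock'],s['position'])
E
```

```text
[[0.5193 0.3453 0.126 ]
 [0.5323 0.2905 0.126 ]
 [0.4347 0.2672 0.126 ]
 [0.4223 0.3215 0.126 ]]
ctr [0.47717865 0.30613623 0.126     ] len [0.05634052 0.10034792 0.05564086 0.0999131 ]
yaw long 13.596238267033394
[ 41  40  40  40  40  39  69 228 249 249 229 230 232 232 230 229 228 227
 227 228 228 228 225 224 224 226 226 224 221 219 237 249 242 122  39  40
  41  41  41]
pan [ 0.50589245 -0.03133236] -58.07194 [[309.59571362 189.10160434]]
[[249.94023 235.1996 ]
 [289.1329  142.98149]
 [357.52887 172.04979]
 [318.3362  264.26788]]
[[ 0.4082978   0.09483401  0.054     ]
 [ 0.61064282  0.0120485   0.054     ]
 [ 0.54650707 -0.13693407  0.054     ]
 [ 0.34784214 -0.05017179  0.054     ]] 0.2186251313431216 0.16220111868590034
0.2 [ 0.21683426 -0.53224325  0.24777832]
```

>>> {"name": "move_arm", "arguments": {"steps": [0,0,-0.002,0.007,0.022,0,1,0,0,-0.004,0.02,0.064,0,1,0,0,-0.007,0.033,0.106,0,1,0,0,-0.009,0.046,0.148,0,1,0,0,-0.012,0.059,0.19,0,1,0,0,-0.014,0.072,0.232,0,1,0,0,-0.017,0.085,0.274,0,1,0,0,-0.019,0.098,0.316,0,1,0,0,-0.022,0.111,0.358,0,1,0,0,-0.024,0.124,0.4,0,1], "squeeze": 30}}

```text
clock: 1.2
position: [0.341, -0.1308, 0.2484]
ee_rot: [0.0, 0.993, 0.117, 0.0]
contact_force: [0.6, 0.5, 0.1]
width: 0.0855
gripper_force: 0.0
```

>>> {"name": "move_arm", "arguments": {"steps": [0,0,0,0.013,0.042,0,1,0,0,0,0.026,0.084,0,1,0,0,0,0.039,0.126,0,1,0,0,0,0.052,0.168,0,1,0,0,0,0.065,0.21,0,1,0,0,0,0.078,0.252,0,1,0,0,0,0.091,0.294,0,1,0,0,0,0.104,0.336,0,1,0,0,0,0.117,0.378,0,1,0,0,0,0.126,0.408,0,1]}}

```text
clock: 2.2
position: [0.4673, 0.2782, 0.248]
ee_rot: [-0.0, 0.993, 0.119, 0.0]
contact_force: [0.9, -0.5, -0.4]
width: 0.0855
gripper_force: 0.0
```

>>> {"name": "move_arm", "arguments": {"steps": [0,0,0,0.005,0.014,-0.01,1,0,0,0,0.01,0.028,-0.02,1,0,0,0,0.01,0.028,-0.03,1,0,0,0,0.01,0.028,-0.04,1,0,0,0,0.01,0.028,-0.04,1,0,0,0,0.01,0.028,-0.04,1,0,0,0,0.01,0.028,-0.04,1,0,0,0,0.01,0.028,-0.04,1,0,0,0,0.01,0.028,-0.04,1,0,0,0,0.01,0.028,-0.04,1]}}

```text
clock: 3.2
position: [0.477, 0.3034, 0.2087]
ee_rot: [-0.0, 0.993, 0.118, 0.0]
contact_force: [0.2, 0.5, -0.1]
width: 0.0853
gripper_force: 0.0
```

```bash
python3 - <<'E'
from h import *
a=cam('wrist','w1.png')
X=np.array([[0.5193,0.3453,.126],[.5323,.2905,.126],[.4347,.2672,.126],[.4223,.3215,.126]])
print(proj(a,X).round(0));s=manip.get_state();print(s['clock'],s['position'],s['ee_rot'])
print(-a['R'].T@a['t'],a['R'][2])
E
```

```text
[[224. 146.]
 [321. 147.]
 [315. 298.]
 [232. 297.]]
3.25 [0.47697934 0.30343646 0.20857837] [2.31764971e-06 9.93043813e-01 1.17745217e-01 2.20088395e-04]
[0.55539948 0.32160052 0.33442718] [-0.30852228 -0.07320858 -0.94839575]
```

View pics/w1.png

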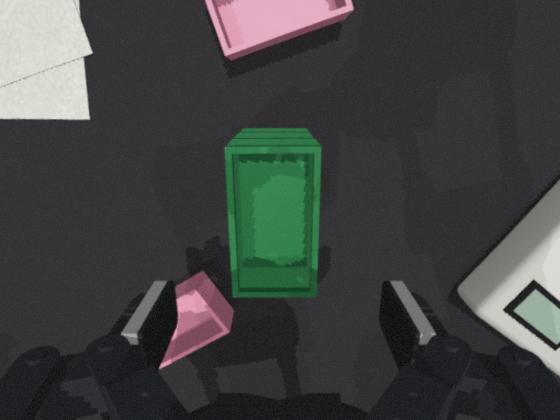

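The wrist view shows the rim corners at (226,146), (321,146), (317,297) and (232,297). That matches my prediction to about 2 px. The jaws are centred at about column 279 and the tray at 274, so I need about 3 mm in +y.

>>> {"name": "move_arm", "arguments": {"steps": [0,0,0,0,0.003,-0.01,1,0,0,0,0,0.003,-0.025,1,0,0,0,0,0.003,-0.04,1,0,0,0,0,0.003,-0.055,1,0,0,0,0,0.003,-0.07,1,0,0,0,0,0.003,-0.08,1,0,0,0,0,0.003,-0.09,1,0,0,0,0,0.003,-0.097,1,0,0,0,0,0.003,-0.097,1,0,0,0,0,0.003,-0.097,1]}}

```text
clock: 4.25
position: [0.4771, 0.3066, 0.1115]
ee_rot: [-0.0, 0.993, 0.118, 0.0]
contact_force: [-0.2, 0.7, 0.2]
width: 0.0852
gripper_force: 0.0
```

>>> {"name": "move_arm", "arguments": {"steps": [0,0,0,0,0,0,0.6,0,0,0,0,0,0,0.45,0,0,0,0,0,0,0.4,0,0,0,0,0,0,0.35,0,0,0,0,0,0,0.3,0,0,0,0,0,0,0.2,0,0,0,0,0,0,0,0,0,0,0,0,0,-0.2,0,0,0,0,0,0,-0.2,0,0,0,0,0,0,-0.2], "squeeze": 25}}

```text
clock: 5.25
position: [0.4771, 0.3065, 0.1117]
ee_rot: [-0.0, 0.993, 0.118, 0.0]
contact_force: [-0.6, -0.3, 6.0]
width: 0.0558
gripper_force: 27.1
```

```bash
python3 - <<'E'
from h import *
a=cam('side','s2.png');p=np.array(a['pixels'])
cv2.imwrite('pics/s2.png',cv2.resize(p[190:330,140:320],None,fx=4,fy=4))
s=manip.get_state();print(s['clock'],s['position'],s['contact_force'],s['moment'],s['width'],s['gripper_force'])
E
```

```text
5.3 [0.47706852 0.3065586  0.11171808] [ 0.1501     -0.66876557  5.26133865] [-0.03893829  0.08168794  0.03591177] 0.05566088064620666 27.050076127052307
```

View pics/s2.png

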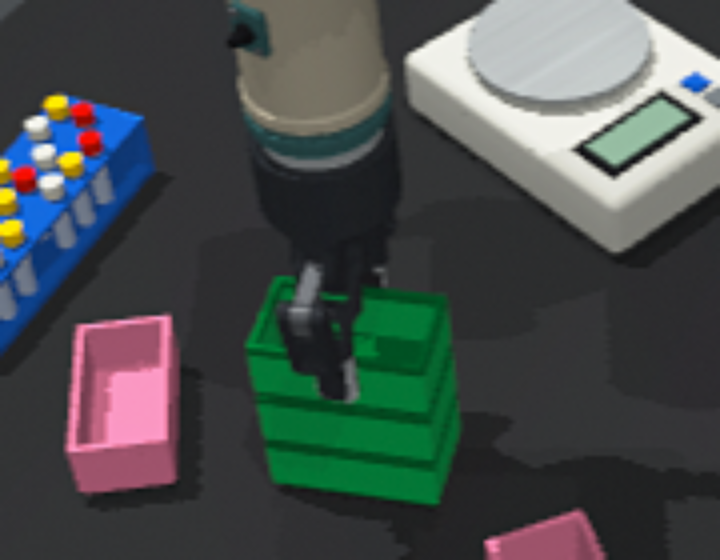

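The side crop shows the fingers gripping the top tray, with the tip at crop (340,397) just above the seam at (340,405). Now lift.

>>> {"name": "move_arm", "arguments": {"steps": [0,0,0,0,0,0.003,-0.2,0,0,0,0,0,0.006,-0.2,0,0,0,0,0,0.01,-0.2,0,0,0,0,0,0.015,-0.2,0,0,0,0,0,0.022,-0.2,0,0,0,0,0,0.03,-0.2,0,0,0,0,0,0.04,-0.2,0,0,0,0,0,0.05,-0.2,0,0,0,0,0,0.055,-0.2,0,0,0,0,0,0.055,-0.2]}}

```text
clock: 6.3
position: [0.4775, 0.3068, 0.1676]
ee_rot: [-0.0, 0.993, 0.118, 0.001]
contact_force: [0.0, -0.8, -1.2]
width: 0.0556
gripper_force: 26.7
```

```bash
python3 - <<'E'
from h import *
a=cam('side');p=np.array(a['pixels'])
cv2.imwrite('pics/s3.png',cv2.resize(p[190:330,140:320],None,fx=4,fy=4))
s=manip.get_state();print(s['clock'],s['position'],s['contact_force'],s['moment'],s['width'],s['gripper_force'])
E
```

```text
6.35 [0.4770772  0.30653922 0.16685244] [-0.05179286  0.31519473 -1.53450879] [0.01764895 0.06922115 0.06341439] 0.05567812819150143 26.6841521859169
```

View pics/s3.png

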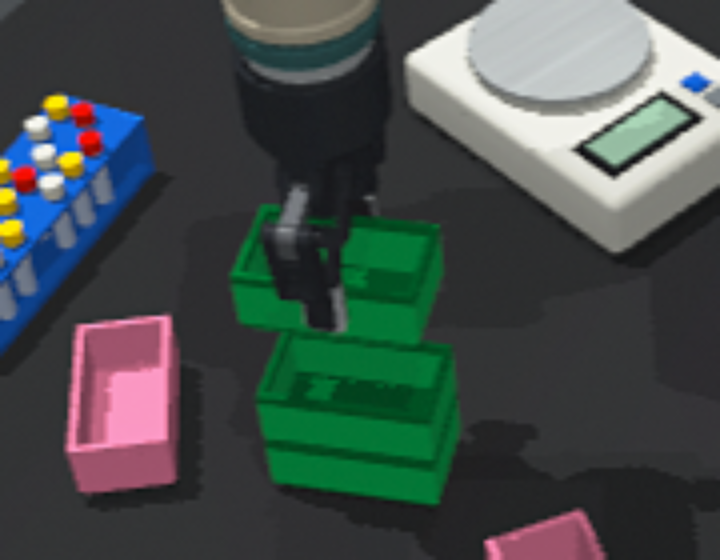

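Only the top tray came up; the lower two stayed stacked. Now carry it to the pan.

>>> {"name": "move_arm", "arguments": {"steps": [0,0,0,0.001,-0.01,0.004,-0.2,0,0,0,0.003,-0.03,0.01,-0.2,0,0,0,0.005,-0.06,0.015,-0.2,0,0,0,0.008,-0.095,0.015,-0.2,0,0,0,0.011,-0.13,0.015,-0.2,0,0,0,0.014,-0.165,0.015,-0.2,0,0,0,0.017,-0.2,0.015,-0.2,0,0,0,0.02,-0.235,0.015,-0.2,0,0,0,0.023,-0.27,0.015,-0.2,0,0,0,0.025,-0.295,0.01,-0.2]}}

```text
clock: 7.35
position: [0.5019, 0.0087, 0.1766]
ee_rot: [0.001, 0.993, 0.117, 0.0]
contact_force: [1.0, -0.6, -0.7]
width: 0.0556
gripper_force: 26.8
```

>>> {"name": "move_arm", "arguments": {"steps": [0,0,0,0.002,-0.02,-0.005,-0.2,0,0,0,0.003,-0.034,-0.015,-0.2,0,0,0,0.004,-0.04,-0.025,-0.2,0,0,0,0.004,-0.043,-0.035,-0.2,0,0,0,0.004,-0.043,-0.045,-0.2,0,0,0,0.004,-0.043,-0.053,-0.2,0,0,0,0.004,-0.043,-0.058,-0.2,0,0,0,0.004,-0.043,-0.06,-0.2,0,0,0,0.004,-0.043,-0.06,-0.2,0,0,0,0.004,-0.043,-0.06,-0.2]}}

```text
clock: 8.35
position: [0.5062, -0.0314, 0.1166]
ee_rot: [0.0, 0.993, 0.118, 0.0]
contact_force: [-0.3, 0.5, -1.1]
width: 0.0557
gripper_force: 26.8
```

```bash
python3 - <<'E'
from h import *
a=cam('side');p=np.array(a['pixels'])
cv2.imwrite('pics/s4.png',cv2.resize(p[130:270,200:380],None,fx=4,fy=4))
s=manip.get_state();print(s['clock'],s['position'],s['ee_rot'],s['contact_force'],s['width'],s['gripper_force'])
E
```

```text
8.4 [ 0.50625377 -0.03145939  0.11672306] [1.90331633e-04 9.93028684e-01 1.17871933e-01 4.52635699e-04] [-0.70215876 -0.66508472 -0.03157422] 0.05562833981745805 26.771316826343536
```

View pics/s4.png

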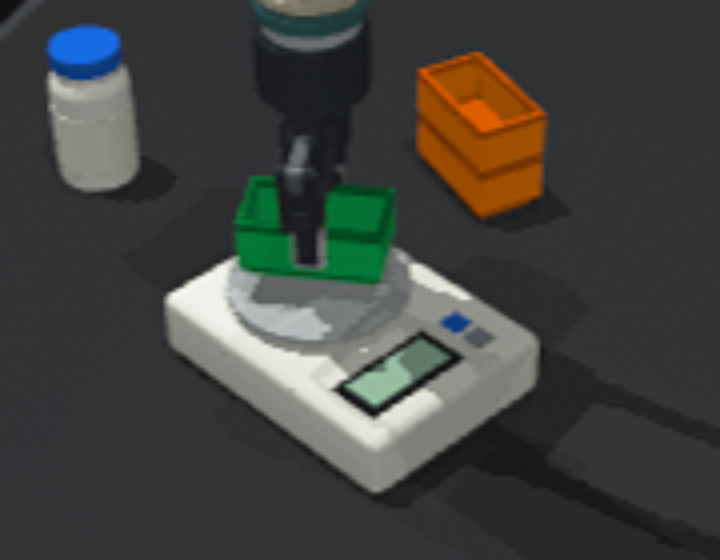

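The tray hangs level about 17 mm above the pan, at crop (315,230). Lower it slowly.

>>> {"name": "move_arm", "arguments": {"steps": [0,0,0,0,0,-0.003,-0.2,0,0,0,0,0,-0.006,-0.2,0,0,0,0,0,-0.009,-0.2,0,0,0,0,0,-0.011,-0.2,0,0,0,0,0,-0.013,-0.2,0,0,0,0,0,-0.014,-0.2,0,0,0,0,0,-0.015,-0.2,0,0,0,0,0,-0.0155,-0.2,0,0,0,0,0,-0.016,-0.2,0,0,0,0,0,-0.016,-0.2]}}

```text
clock: 9.4
position: [0.5059, -0.0316, 0.1003]
ee_rot: [0.0, 0.993, 0.118, 0.0]
contact_force: [-0.3, 0.6, -0.3]
width: 0.0555
gripper_force: 26.8
```

>>> {"name": "move_arm", "arguments": {"steps": [0,0,0,0,0,-0.0002,-0.2,0,0,0,0,0,-0.0004,-0.2,0,0,0,0,0,-0.0006,-0.2,0,0,0,0,0,-0.0007,-0.2,0,0,0,0,0,-0.0008,-0.2,0,0,0,0,0,-0.0008,-0.2,0,0,0,0,0,-0.0008,-0.2,0,0,0,0,0,-0.0008,-0.2,0,0,0,0,0,-0.0008,-0.2,0,0,0,0,0,-0.0008,-0.2]}}

```text
clock: 10.4
position: [0.5059, -0.0315, 0.0997]
ee_rot: [0.0, 0.993, 0.118, 0.0]
contact_force: [-1.4, 0.7, 2.3]
width: 0.0557
gripper_force: 27.2
```

Contact with the pan is reached at about 2–3 N. Release.

>>> {"name": "move_arm", "arguments": {"steps": [0,0,0,0,0,0,0.3,0,0,0,0,0,0,0.35,0,0,0,0,0,0,0.4,0,0,0,0,0,0,0.5,0,0,0,0,0,0,0.6,0,0,0,0,0,0,0.8,0,0,0,0,0,0,1,0,0,0,0,0,0,1,0,0,0,0,0,0,1,0,0,0,0,0,0,1]}}

```text
clock: 11.4
position: [0.5059, -0.0316, 0.0995]
ee_rot: [0.0, 0.993, 0.118, 0.0]
contact_force: [0.2, -0.0, -0.5]
width: 0.0857
gripper_force: 0.0
```

>>> {"name": "move_arm", "arguments": {"steps": [0,0,0,0,0,0.005,1,0,0,0,0,0,0.015,1,0,0,0,0,0,0.03,1,0,0,0,0,0,0.05,1,0,0,0,0,0,0.07,1,0,0,0,0,0,0.09,1,0,0,0,0,0,0.11,1,0,0,0,0,0,0.13,1,0,0,0,0,0,0.14,1,0,0,0,0,0,0.14,1]}}

```text
clock: 12.4
position: [0.5068, -0.0317, 0.2415]
ee_rot: [0.001, 0.993, 0.118, 0.002]
contact_force: [0.4, 0.1, 0.9]
width: 0.0852
gripper_force: 0.0
```

```bash
python3 - <<'E'
from h import *
a=cam('side','s5.png');w=cam('wrist','w5.png')
s=manip.get_state();print(s['clock'],s['position'],s['contact_force'],s['width'])
p=np.array(w['pixels']).astype(int);g=((p[...,1]>p[...,2]*1.5)&(p[...,1]>p[...,0]*1.3)&(p[...,1]>40)).astype(np.uint8)
print(cv2.boundingRect(g));t=np.radians(13.6);R=np.array([[np.cos(t),-np.sin(t)],[np.sin(t),np.cos(t)]])
q=(np.array([[.05,.028],[.05,-.028],[-.05,-.028],[-.05,.028]])@R.T)+[.5059,-.0313]
print(proj(w,np.c_[q,[.114]*4]).round())
cv2.imwrite('pics/both.png',np.hstack([cv2.resize(np.array(w['pixels']),(400,300)),cv2.resize(np.array(a['pixels']),(400,300))]))
E
```

```text
12.5 [ 0.50554801 -0.03148032  0.23924451] [0.21542658 0.64855091 0.27816486] 0.08545128766176255
(238, 134, 80, 135)
[[237. 139.]
 [317. 139.]
 [313. 268.]
 [241. 268.]]
```

View pics/both.png

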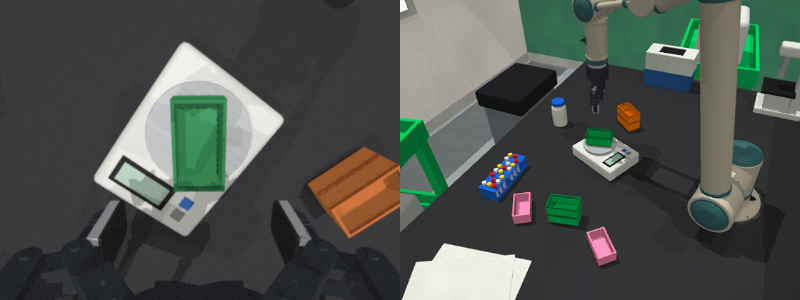

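The tray stands upright and centred on the pan, spanning wrist-image columns 238–318 and rows 134–269 as predicted. The two green trays and the orange pile are undisturbed, and the gripper is clear.

```bash
python3 -c "
from rig import manip
print(manip.sign_off())"
```

```text
the job is handed in; nothing more can be done
None
```

The top green tray is upright in the middle of the balance pan and released, the other trays are undisturbed, and the job was handed in at about 12.5 s.

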